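# Drive the gib-head taper key into the pulley's keyway

### The job

Take the gib-head taper key out of the wooden key rack, leaving the plain key there, and lower it by hand, without letting it drop, into the keyway between the pulley's hub and its shaft, head overhang outwards, until it meets both faces. Then press or tap it down gently, by feel, until it is tight (a push of about 15 N), without overdriving it, and leave it standing wedged there.

Things in the scene. Friction and masses are not known exactly. Their poses are not given: they have to be found in the camera images.
- key: gib-head taper key, bare steel, 86 mm long, 110 g, upright in one of two pockets of the wooden rack, 28 mm sunk in it (tip 8 mm above the bench). Origin: middle of the tip's underside; z up to the head; x outward. Blade 70 long, 12 wide (y); back upright at x = -3.5 mm; front slopes 1 in 10, from x = +3.5 at the tip to +10.5 under the head; last 5 mm of the tip bevelled, 2 mm a side in y
- key_head (a point): middle of the flat top of the taper key's head, the place to press on. The head is a block 18 x 16 x 16 mm on top of the blade (in the key's frame x -3.5 to +14.5, y -8 to +8, z 70 to 86 mm; this point at x = 5.5), best gripped across y (16 mm)
- key_nose (a point): middle of the +x face of the taper key's head, which overhangs the blade (the gib); it must face outward, away from the shaft
- plain_key: the other key in the rack: a straight steel bar 10 x 12 x 78 mm without head, upright in the other pocket, 60 mm from the taper key (which is in which varies). Not used. Origin near the middle of its underside, z up. Both keys may lean 0.02 rad. A fixed toggle clamp with a lever 193 mm tall stands between rack and pulley, an oil can 163 mm tall behind it
- pulley: aluminium V-belt pulley with two grooves, 110 mm across, 40 mm high, lying flat round the upright 36 mm stub shaft of a grey bearing unit bolted to the bench; does not turn. Origin: on the hub's axis at the pulley's underside, 40 mm above the bench; z up; x points to the keyway
- keyway (a point): point in the keyway's mouth, on the hub's top, 80 mm above the bench, 20 mm out from the axis; axes as the pulley's. Upright slot, open above and below, 14 mm wide (y); in x, at the mouth, from the shaft's upright flat (4.3 to 7.3 mm inward of this point, unknown) to the hub's floor 4.7 mm outward, which slopes like the key, narrowing downward. The key enters tip down, its x along the pulley's x
- keyway_foot (a point): lower end of the keyway, 40 mm below its mouth, 20 mm free below. The key is loose until 20 to 50 mm of it are in (play unknown); then the push needed grows by 2 to 4 N per mm. Pushed down with 13 to 18 N it is tight and holds by friction when let go; over 22 N of push may strain the hub (limit: 40 N between key and pulley). Let go while loose it falls and jams (limit 0.4 m/s)

How it is judged:
By the outcome, as a careful person would: the job done as asked, in the order asked, and still so for the second after the job is handed in, with the robot touching nothing.
It also fails if it takes over 67 s, if anything falls off the work surface, if the arm or the gripper's body presses on something with over 40 N, if the wrist force passes 120 N, or if a joint passes its speed limit or range.

### The arm

A 7-joint arm with a two-finger parallel gripper is mounted at the origin on the work surface; the furniture and walls round the work are solid. World frame = base frame: x ahead of the robot, y to its left, z up, the work surface at z = 0. Lengths are in m, angles in rad, forces in N, time in s.
With the tool pointing down it reaches from about 0.425 to 0.875 m from the base axis. Payload 4.7 kg.
Tool frame: the origin (TCP) lies midway between the tips of the shut fingers; the grasp point (between the pads) lies 19 mm behind it (grasp_offset is the distance from the TCP to the grasp point, in m); z points along the fingers, y is the line along which they close (so a half turn about z gives the same grasp; the last joint's range is limited). The gripper opens to 87 mm and grips with 3 to 60 N. Pads are 19 mm wide; open, the fingers measure 117 mm over their backs; the gripper's body (75 mm by 190 mm) begins 51 mm behind the grasp point.
Start: joints at [1.201, 0.321, -0.07, 1.45, 0.023, 1.371, -0.057], TCP at [0.243, -0.603, 0.223] pointing down, gripper open.
Joint ranges: [-2.86, 2.86], [-0.3, 2.09], [-1.38, 1.24], [0.06, 2.45], [-1.56, 4.7], [0.09, 2.05], [-2.69, 2.69]. Speed limits (rad/s): [2.57, 2.57, 3.14, 3.14, 3.14, 3.14, 3.14].

### API

Orientations are given as a rotation vector (axis times angle).
In Python, from bench import get_state, read_camera, camera_model, hand_in, grasp_offset gives the robot as it stands. The module is installed in compiled form; this text tells all that it offers.
- The arm moves only by the tool step_arm, never from a script. Its argument "rows" is a list of rows, each a list of 3 entries, a list of its own where there are three numbers: the opening in per cent of the stroke, from 0 (shut) to 100 (fully open), then the shift along the tool's x, y, z in cm, then the turn about the tool's z in degrees. In form: [[gripper, [dx, dy, dz], roll], ...]. A call has 1 to 5 rows; each row shifts and turns the commanded pose from where the row before left it, along the tool's axes as they then stand; what a row does not reach is not made up. A row lasts 1/10 s, in which the tool goes at most 50 mm and 8.59 degrees, less where a joint would pass 70% of its speed; a pose out of reach is approached as far as the arm can. A call is refused whole if a number of a shift passes 5 or a number of a turn 8.59, either way. A call with a gripper value outside its range is refused whole. The fingers move at their own pace and stop on an object; "squeeze" is the grip in N (left out, the last holds). Time passes only in rows, so rows that do not move let the fingers close. It gives the time, the measured TCP pose, the force and the opening at its end, in the units of the state.
- get_state(): the state, without advancing time (a new reading comes with each control period).
- read_camera(name): name is "scene" or "top" or "wrist"; returns (picture, depth): 420x560x3 uint8, red, green, blue; 420x560 float32, m along the optical axis (not along the pixel's ray), 0 where there is no reading.
- camera_model(name): a dict with "mtx" (3x3 intrinsics, pixels), "k1" (the pictures are not rectified: a ray, as slopes to the right and down, at radius r is drawn at 1 + k1 r^2 times it, then the intrinsics apply), "extrinsics" (4x4, takes a point from camera to world coordinates). Camera axes: x right, y down, z forward; pixel columns grow to the right and rows downward; lengths in m; the calibration is good to about 2 mm. A picture is of the moment at which its call begins: read the wrist's pose just before it. camera_model takes no time and is no camera call; for the wrist camera it gives the pose at the moment of the call.
- hand_in(): hands the job in, once; it reports no verdict.
The state is a dict: "time": time; "joint_positions": joint angles; "joint_velocities": joint speeds; "effort": joint torques, N m; "tcp_pos": TCP position; "tcp_rot": TCP orientation; "contact_force": force on the tool from outside, world axes, zero at the start; "wrist_torque": the same for the moment, N m; "grip_width": finger opening in m.
Only numpy, scipy, OpenCV 4.12 (cv2) and the standard library are available. Lean on these libraries where they do the work, as an engineer would, in place of code of your own. Each camera call takes 0.05 s, during which the arm holds its last target. There are 200 camera calls.

## Working session

There is one attempt and no reset: what is moved stays moved. The work goes in short steps, Python scripts to look and compute and a tool call to move; the robot and the scene stay as the last step left them, time stands still between calls to the robot, and variables do not carry over. Pictures are saved under pics/ and viewed, on a budget of 10 in all, crops included, one or two more only if the job needs it, and the job is handed in when it is done.

Besides the shell and the picture viewer there is one more tool, called after ">>>" as name([rows], argument=value, ...), one row to a line, values as JSON. step_arm: Moves the arm, as the interface text tells. Its arguments: {"type":"object","properties":{"rows":{"type":"array","items":{"type":"array"}},"squeeze":{"type":"number"}},"required":["rows"]}

```bash
mkdir -p pics; cat > h.py <<'E'
import numpy as np, cv2
from bench import *
from scipy.spatial.transform import Rotation as R
def cloud(name):
    m=camera_model(name); pic,d=read_camera(name)
    K=np.array(m['mtx']);h,w=d.shape
    v,u=np.mgrid[0:h,0:w].astype(float)
    s=cv2.undistortPoints(np.stack([u.ravel(),v.ravel()],1)[:,None],K,np.array([m['k1'],0,0,0.]))[:,0].reshape(h,w,2)
    P=np.dstack([s[...,0]*d,s[...,1]*d,d])
    T=np.array(m['extrinsics']); W=P@T[:3,:3].T+T[:3,3]; W[d==0]=np.nan
    return pic,d,W,m
def save(name,n,W=None):
    cv2.imwrite(f'pics/{n}.png',cv2.cvtColor(name,cv2.COLOR_RGB2BGR))
E
python3 - <<'E'
from h import *
s=get_state();print(s['time'],s['tcp_pos'],s['tcp_rot'],s['grip_width'],grasp_offset if not callable(grasp_offset) else grasp_offset())
for n in ('scene','top'):
    p,d,W,m=cloud(n); np.save(n+'_W.npy',W); save(p,n)
    print(n,np.round(m['extrinsics'],3).tolist(),np.round(m['mtx'],1).tolist(),m['k1'])
E
```

```text
0.0 [ 0.24310406 -0.60222247  0.22145661] [-3.08208545e+00 -5.98836358e-01  7.26856901e-04] 0.08734090890774625 0.0187
scene [[-0.715, -0.425, 0.555, -0.011], [-0.699, 0.449, -0.557, 0.458], [-0.012, -0.786, -0.618, 0.659], [0.0, 0.0, 0.0, 1.0]] [[500.6, 0.0, 286.2], [0.0, 500.6, 207.1], [0.0, 0.0, 1.0]] -0.04762992105568603
top [[-0.012, -0.991, 0.132, 0.331], [-1.0, 0.014, 0.016, -0.05], [-0.018, -0.132, -0.991, 1.075], [0.0, 0.0, 0.0, 1.0]] [[496.9, 0.0, 279.0], [0.0, 496.9, 209.7], [0.0, 0.0, 1.0]] -0.14560847741154614
```

View pics/scene.png

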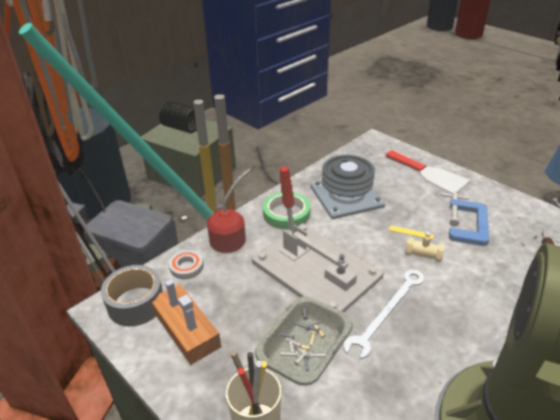

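View pics/top.png

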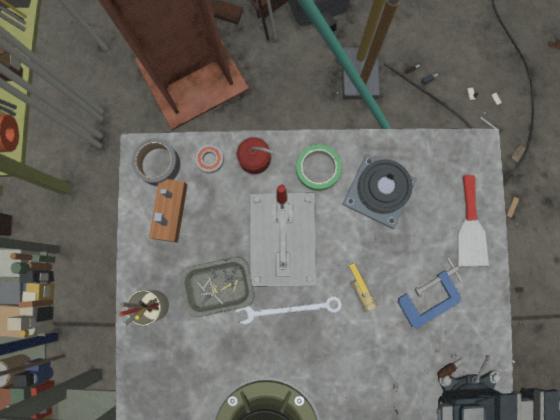

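The scene view shows the rack at about (185,320) with two keys at (172,293) and (188,312), the pulley at (348,178), and the clamp lever at (287,190). In the top view the rack is at (168,210), the pulley at (387,187), and the oil can at (254,153).

```bash
python3 - <<'E'
from h import *
T=np.load('top_W.npy');S=np.load('scene_W.npy')
for n,W,pts in(('top',T,[(168,210),(164,190),(168,208),(386,187),(282,190),(254,153),(305,5),(350,70),(384,122),(110,5)]),('scene',S,[(172,288),(187,302),(347,167),(30,35),(120,125),(200,208),(286,172),(226,218)])):
    for u,v in pts: print(n,(u,v),np.round(np.nanmedian(W[v-1:v+2,u-1:u+2].reshape(-1,3),axis=0),3))
# high points near rack and pulley
for n,W in(('top',T),('scene',S)):
    x,y,z=W[...,0],W[...,1],W[...,2]
    m=(z>0.05)&(x>0.35)&(x<0.65)&(y>0.1)&(y<0.32)
    q=W[m]; 
    print(n,len(q)); 
    k=q[q[:,2]>0.07]; c=np.round(k/0.01).astype(int)
    u,ct=np.unique(c[:,:2],axis=0,return_counts=True)
    for a,b in zip(u,ct):
        if b>3: print(a,b,k[(c[:,:2]==a).all(1)][:,2].max().round(3),end=' ; ')
    print()
# crops
t=cv2.imread('pics/top.png');s=cv2.imread('pics/scene.png')
f=lambda i,a,b,w,h:cv2.resize(i[b:b+h,a:a+w],(400,300),interpolation=cv2.INTER_CUBIC)
cv2.imwrite('pics/c1.png',np.vstack([np.hstack([f(t,130,165,80,60),f(t,340,150,100,75)]),np.hstack([f(s,140,270,92,69),f(s,300,145,100,75)])]))
E
```

```text
top (168, 210) [0.472 0.203 0.038]
top (164, 190) [0.506 0.2   0.087]
top (168, 208) [0.477 0.203 0.037]
top (386, 187) [ 0.506 -0.252  0.083]
top (282, 190) [ 0.485 -0.042  0.19 ]
top (254, 153) [0.584 0.016 0.075]
top (305, 5) [ 1.009 -0.104 -0.079]
top (350, 70) [ 0.95  -0.249 -0.356]
top (384, 122) [ 0.882 -0.41  -0.672]
top (110, 5) [0.978 0.37  0.011]
scene (172, 288) [0.501 0.202 0.075]
scene (187, 302) [0.445 0.212 0.093]
scene (347, 167) [ 0.511 -0.246  0.081]
scene (30, 35) [1.092 0.1   0.315]
scene (120, 125) [ 1.043 -0.027  0.069]
scene (200, 208) [ 0.976 -0.177 -0.241]
scene (286, 172) [ 0.481 -0.037  0.186]
scene (226, 218) [0.578 0.026 0.068]
top 222
[44 21] 13 0.095 ; [45 20] 10 0.097 ; [45 21] 25 0.098 ; [45 22] 8 0.096 ; [46 20] 4 0.094 ; [46 21] 13 0.098 ; [50 20] 14 0.089 ; [51 20] 16 0.089 ; 
scene 485
[44 21] 68 0.094 ; [44 22] 31 0.095 ; [45 20] 5 0.095 ; [45 21] 36 0.095 ; [45 22] 35 0.096 ; [46 21] 20 0.095 ; [46 22] 17 0.094 ; [50 20] 40 0.087 ; [50 21] 23 0.087 ; [51 20] 14 0.087 ; [51 21] 15 0.087 ;
```

View pics/c1.png

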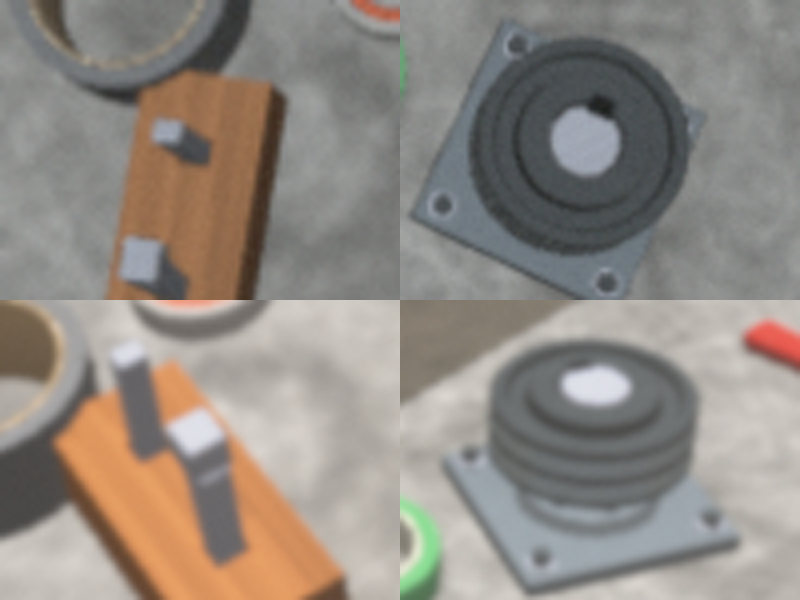

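The crops show the taper key (wider head) at about world (0.448, 0.212) and the plain key at (0.508, 0.20). The keyway lies up and slightly right of the shaft, at a yaw of about -23°. I'll go over the pulley first, then look with the wrist camera.

>>> step_arm([
  [45,[4.1,-2.55,-1],0],
  [45,[4.1,-2.55,-1],0],
  [45,[4.1,-2.55,-1],0],
  [45,[4.1,-2.55,-1],0],
  [45,[4.1,-2.55,-1],0],
])

```text
time: 0.6
tcp_pos: [0.3864, -0.4059, 0.2726]
tcp_rot: [-3.084, -0.599, 0.001]
contact_force: [-0.1, 0.1, 0.2]
grip_width: 0.0547
```

>>> step_arm([
  [45,[4.1,-2.55,-1],0],
  [45,[4.1,-2.55,-1],0],
  [45,[4.1,-2.55,-1],0],
  [45,[4.1,-2.55,-1],0],
  [45,[0,0,0],0],
])

```text
time: 1.1
tcp_pos: [0.5045, -0.2432, 0.314]
tcp_rot: [-3.078, -0.619, -0.008]
contact_force: [-0.4, 0.0, 0.6]
grip_width: 0.0394
```

```bash
python3 - <<'E'
from h import *
s=get_state();print(s['time'],s['tcp_pos'],s['tcp_rot'],s['joint_positions'],s['grip_width'],s['contact_force'])
p,d,W,m=cloud('wrist');save(p,'w1');np.save('w1.npy',W)
E=np.array(m['extrinsics']);r=R.from_rotvec(s['tcp_rot']).as_matrix();print('cam in tool',np.round(r.T@(E[:3,3]-s['tcp_pos']),3),np.round(r.T@E[:3,:3],2).tolist(),m['mtx'][0][0])
E
```

```text
1.1 [ 0.50452164 -0.24315428  0.3140105 ] [-3.07782062 -0.61946119 -0.00767805] [ 0.74854802  0.11720949 -0.37788324  1.52217402  0.03887265  1.50744805
 -0.8028898 ] 0.03941292305407445 [-0.44738767  0.03367958  0.55779894]
cam in tool [ 0.08   0.    -0.162] [[-0.0, -0.96, -0.29], [1.0, 0.0, -0.0], [0.0, -0.29, 0.96]] 354.938615441516
```

View pics/w1.png

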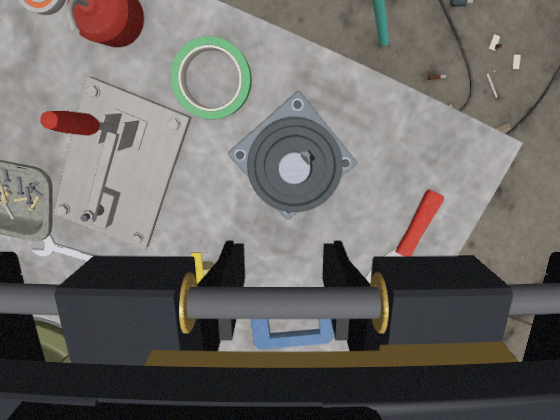

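The wrist view shows the pulley at (294,165), with the shaft bright in its middle and the keyway notch at its upper right, about (307,156). I'll measure both.

```bash
python3 - <<'E'
from h import *
W=np.load('w1.npy');g=cv2.imread('pics/w1.png',0)
print('ztop hub',np.nanmedian(W[150:180,270:280,2]),'shaft',np.nanmedian(W[165:172,290:298,2]))
s=get_state();m=camera_model('wrist');K=m['mtx'];T=np.array(m['extrinsics'])
def topl(px,z):
    n=cv2.undistortPoints(np.array(px,float).reshape(-1,1,2),np.array(K),np.array([m['k1'],0,0,0.]))[:,0]
    r=np.c_[n,np.ones(len(n))]@T[:3,:3].T; return T[:3,3]+r*((z-T[2,3])/r[:,2])[:,None]
# rim: points with z>0.072 within 70mm
c=np.array([.507,-.25])
Q=W[(np.hypot(W[...,0]-c[0],W[...,1]-c[1])<.07)&(W[...,2]>.07)]
(cx,cy),r=cv2.minEnclosingCircle(Q[:,:2].astype(np.float32));print('rim',cx,cy,r)
# rectified map at hub top, 0.25mm/px, world axes: col=x+, row=y+
N=240;ax=(np.arange(N)-N/2)*.00025
X,Y=np.meshgrid(cx+ax,cy+ax)
P=np.c_[X.ravel(),Y.ravel(),np.full(N*N,.08)]
px,_=cv2.projectPoints(P,cv2.Rodrigues(T[:3,:3].T)[0],-T[:3,:3].T@T[:3,3],np.array(K),np.array([m['k1'],0,0,0.]))
I=cv2.remap(g,px.reshape(N,N,2).astype(np.float32),None,cv2.INTER_CUBIC)
sh=(I>(120)).astype(np.uint8);n,l,st,ce=cv2.connectedComponentsWithStats(sh);i=1+st[1:,4].argmax()
(a,b),rr=cv2.minEnclosingCircle(np.argwhere(l==i)[:,::-1].astype(np.float32));print('shaft',cx+(a-120)*.00025,cy+(b-120)*.00025,rr*.25)
yy,xx=np.mgrid[:N,:N];D=np.hypot(xx-a,yy-b)*.25
dk=(I<38)&(D<30)
n,l,st,ce=cv2.connectedComponentsWithStats(dk.astype(np.uint8));i=1+st[1:,4].argmax();print('dark',st[i],(ce[i]-[a,b])*.25,np.degrees(np.arctan2(*(ce[i]-[a,b])[::-1])))
cv2.imwrite('pics/r1.png',cv2.resize(I,None,fx=2.5,fy=2.5))
E
```

```text
ztop hub 0.08000047463695126 shaft 0.08207464217744292
rim 0.5205778479576111 -0.2439732700586319 0.0658964291214943
shaft 0.5094712424278259 -0.25684482157230376 18.44499969482422
dark [118   3   7   6  20] [ 11.31910553 -15.62844849] -54.0855798112378
```

View pics/r1.png

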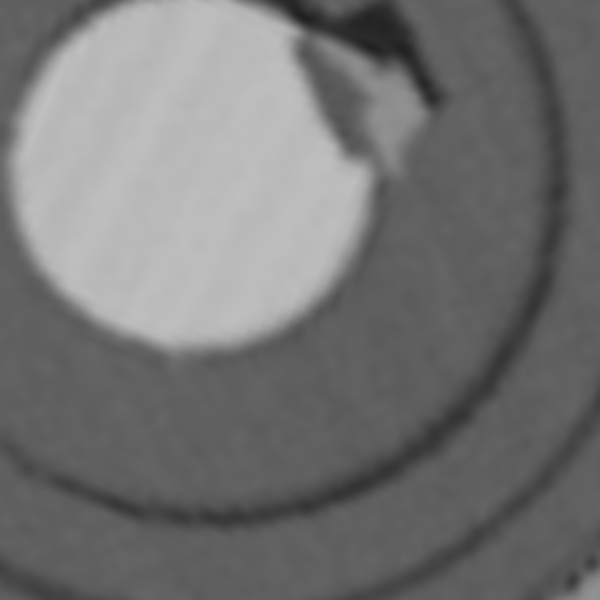

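The rectified hub view (0.1 mm/px) gives the shaft centre at about (192,172). The flat runs from (298,45) to (350,158) and the hub floor's midpoint is near (417,66). That makes the keyway yaw about -25°, and the flat about 5 mm inward of the keyway point. Next, the rack.

>>> step_arm([
  [45,[1.4,-4.7,0],0],
  [45,[1.4,-4.7,0],0],
  [45,[1.4,-4.7,0],0],
  [45,[1.4,-4.7,0],0],
  [45,[1.4,-4.7,0],0],
])

```text
time: 1.65
tcp_pos: [0.4756, -0.0073, 0.3121]
tcp_rot: [3.084, 0.595, -0.001]
contact_force: [0.6, -0.5, 0.1]
grip_width: 0.0394
```

>>> step_arm([
  [45,[1.4,-4.7,0],0],
  [45,[1.4,-4.7,0],0],
  [45,[1.4,-4.7,0],0],
  [45,[1.4,-4.7,0],0],
  [45,[0,0,0],0],
])

```text
time: 2.15
tcp_pos: [0.4557, 0.1944, 0.3126]
tcp_rot: [-3.078, -0.615, -0.0]
contact_force: [-0.6, 1.0, 0.1]
grip_width: 0.0392
```

```bash
cat >> h.py <<'E'
def rect(g,m,c,z,half,res,yaw=0):
    N=int(2*half/res);a=(np.arange(N)-N/2+.5)*res
    X,Y=np.meshgrid(a,-a);cs,sn=np.cos(yaw),np.sin(yaw)
    P=np.c_[(c[0]+cs*X-sn*Y).ravel(),(c[1]+sn*X+cs*Y).ravel(),np.full(N*N,z)]
    T=np.array(m['extrinsics'])
    px,_=cv2.projectPoints(P,cv2.Rodrigues(T[:3,:3].T)[0],-T[:3,:3].T@T[:3,3],np.array(m['mtx']),np.array([m['k1'],0,0,0.]))
    return cv2.remap(g,px.reshape(N,N,2).astype(np.float32),None,cv2.INTER_CUBIC)
E
python3 - <<'E'
from h import *
s=get_state();print(s['time'],s['tcp_pos'],s['tcp_rot'],s['joint_positions'],s['grip_width'])
p,d,W,m=cloud('wrist');save(p,'w2');np.save('w2.npy',W)
A=rect(p,m,(.448,.212),.094,.03,.0001)
B=rect(p,m,(.475,.205),.036,.07,.0002333)
save(np.hstack([cv2.resize(A,(400,400)),cv2.resize(B,(400,400))]),'r2')
for lo,hi in((.09,.1),(.083,.089)):
    q=W[(W[...,2]>lo)&(W[...,2]<hi)&(np.hypot(W[...,0]-.475,W[...,1]-.205)<.06)]
    print(len(q),np.round(q.mean(0),4),cv2.minAreaRect((q[:,:2]*1000).astype(np.float32)))
E
```

```text
2.15 [0.45568365 0.19438551 0.3125513 ] [-3.07775695e+00 -6.14959324e-01 -1.43211853e-04] [ 0.37627116 -0.01747549 -0.81018783  1.65330721 -0.01559395  1.49954954
 -1.60911657] 0.0391669450118636
237 [0.454  0.2115 0.0937] ((453.3611755371094, 211.4278564453125), (15.978933334350586, 18.407682418823242), 81.89068603515625)
116 [0.5007 0.204  0.086 ] ((478.9812927246094, 207.40078735351562), (14.060073852539062, 65.61870574951172), 78.29390716552734)
```

View pics/r2.png

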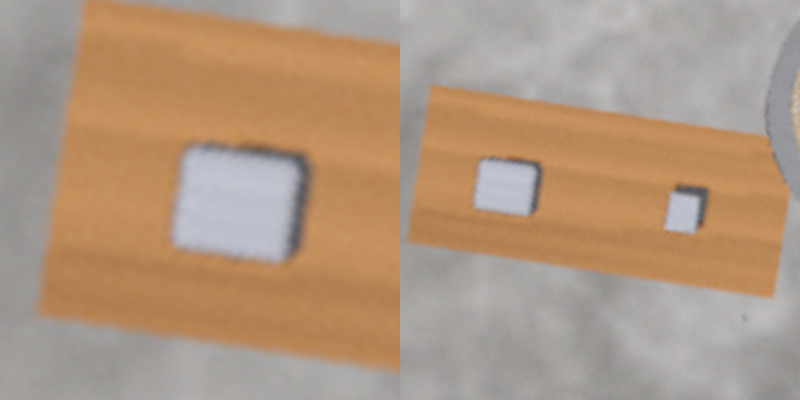

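The head top measures 18.4 × 16 mm, centred at (0.4534, 0.2114). Its x lies along the rack (yaw -8°) and the overhang faces the plain key, which fits the 60 mm spacing. I'll roll to -8° and move above it, checking the overhang direction on the way.

>>> step_arm([
  [45,[0,0,3],7.65],
  [45,[0,0,3],7.65],
  [45,[0,0,3],7.65],
  [45,[0,0,3],7.65],
  [45,[-0.48,-1.65,2],0],
])

```text
time: 2.7
tcp_pos: [0.4562, 0.1987, 0.1696]
tcp_rot: [3.127, -0.253, -0.004]
contact_force: [0.3, -0.5, -0.2]
grip_width: 0.0394
```

```bash
python3 - <<'E'
from h import *
s=get_state();r=R.from_rotvec(s['tcp_rot']).as_matrix();print(s['tcp_pos'],np.round(r,3).tolist(),s['joint_positions'][6])
p,d,W,m=cloud('wrist');save(p,'w3')
a=np.radians(-8);c=np.array([.4534,.2114])
for n,V in(('s',np.load('scene_W.npy')),('t',np.load('top_W.npy')),('w2',np.load('w2.npy')),('w',W)):
    D=V[...,:2]-c;x=D@[np.cos(a),np.sin(a)];y=D@[-np.sin(a),np.cos(a)];z=V[...,2]
    for lo,hi in((.042,.05),(.05,.06),(.06,.075),(.09,.1)):
        k=(abs(x)<.02)&(abs(y)<.02)&(z>lo)&(z<hi)
        if k.sum()>5:print(n,lo,k.sum(),'x',np.round(np.percentile(x[k],[3,97])*1e3,1),'y',np.round(np.percentile(y[k],[3,97])*1e3,1),'zmed',np.median(z[k]).round(4))
    k=(abs(x-.055)<.02)&(abs(y)<.02)&(z>.083)&(z<.092)
    if k.sum()>5:print(n,'plain x',np.round(np.percentile(x[k],[3,50,97])*1e3,1),np.median(y[k])*1e3)
E
```

```text
[0.4562431  0.1987185  0.16959945] [[0.987, -0.161, -0.003], [-0.161, -0.987, -0.004], [-0.002, 0.004, -1.0]] -2.2496655056648716
s 0.042 35 x [-12.3  -0.7] y [-5.7  5.8] zmed 0.0454
s 0.05 45 x [-12.4  -1.7] y [-6.1  5.5] zmed 0.0547
s 0.06 70 x [-11.9   0.3] y [-5.6  6. ] zmed 0.0676
s 0.09 109 x [-10.4   6.5] y [-7.5  7.1] zmed 0.0935
s plain x [47.9 52.2 56.6] -1.0414640219049132
t 0.05 8 x [-11.2  -1.7] y [-6.5  2.4] zmed 0.0527
t 0.06 16 x [-11.1   0.5] y [-6.1  1.8] zmed 0.067
t 0.09 63 x [-9.7  6.8] y [-7.3  5.5] zmed 0.0945
t plain x [49.3 53.3 57.1] -1.7396838624176825
w2 0.09 237 x [-8.1  8.6] y [-7.4  7.5] zmed 0.0938
w2 plain x [49.3 53.8 58.5] -1.0815304694824064
w 0.042 28 x [0.1 1.2] y [-5.9  4.9] zmed 0.0454
w 0.05 30 x [1.3 2.4] y [-6.1  5.2] zmed 0.0551
w 0.09 528 x [-7.7  8.6] y [-8.1  6.7] zmed 0.0939
w plain x [49.7 54.  58.5] -1.2532499333699694
```

The overhang is confirmed towards the plain key: the blade sits at x -12…0 of the head centre, the head at ±8.5. I'll let the arm settle and read the pose.

>>> step_arm([
  [45,[0,0,0],-1.3],
  [45,[0,0,0],0],
  [45,[0,0,0],0],
])

```text
time: 3.05
tcp_pos: [0.4571, 0.2036, 0.1738]
tcp_rot: [3.135, -0.203, 0.004]
contact_force: [0.1, 0.1, 0.2]
grip_width: 0.0393
```

>>> step_arm([
  [45,[-0.43,-0.67,3],0],
  [45,[0,0,3],0],
  [45,[0,0,1],0],
  [45,[0,0,0],0],
  [45,[0,0,0],0],
])

```text
time: 3.55
tcp_pos: [0.4534, 0.212, 0.1039]
tcp_rot: [-3.135, 0.201, -0.003]
contact_force: [0.8, 0.4, 0.0]
grip_width: 0.0392
```

```bash
python3 - <<'E'
from h import *
s=get_state();r=R.from_rotvec(s['tcp_rot']).as_matrix();print(s['tcp_pos'],np.round(r[:,0],3),s['contact_force'])
p,d,W,m=cloud('wrist');save(p,'w4')
V=(W-s['tcp_pos'])@r
k=(abs(V[...,0])<.025)&(abs(V[...,1])<.017)&(W[...,2]>.088)&(W[...,2]<.099)
print(k.sum(),np.round(np.percentile(V[k],[2,50,98],axis=0)*1e3,1).tolist(),cv2.minAreaRect((V[k][:,:2]*1e3).astype(np.float32)))
E
```

```text
[0.45344883 0.21197041 0.10386977] [ 0.992 -0.128  0.002] [0.81314288 0.38679712 0.0480346 ]
993 [[-8.3, -6.3, 8.6], [1.3, 1.2, 10.0], [8.8, 8.7, 15.0]] ((-0.16182708740234375, 1.234189510345459), (18.43751335144043, 15.972570419311523), 2.08591890335083)
```

View pics/w4.png

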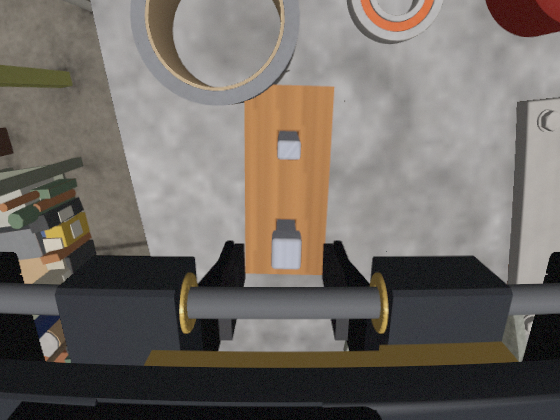

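The wrist view shows the taper key's head centred between the fingers at (286,252), with the plain key at (289,149). The offset is +1.2 mm in y and 2° in yaw, so I'll correct that, descend and grip.

>>> step_arm([
  [45,[0,0.12,1.2],2],
  [45,[0,0,1.2],0],
  [45,[0,0,1.2],0],
  [45,[0,0,0],0],
  [45,[0,0,0],0],
])

```text
time: 4.1
tcp_pos: [0.452, 0.2107, 0.0664]
tcp_rot: [3.131, -0.254, -0.001]
contact_force: [-0.0, -0.0, 0.6]
grip_width: 0.0392
```

>>> step_arm([
  [5,[0,0,0],0],
  [5,[0,0,0],0],
  [5,[0,0,0],0],
  [5,[0,0,0],0],
  [5,[0,0,0],0],
], squeeze=40)

```text
time: 4.6
tcp_pos: [0.4524, 0.2107, 0.0667]
tcp_rot: [3.131, -0.255, 0.001]
contact_force: [-0.1, -0.2, 1.5]
grip_width: 0.0156
```

>>> step_arm([
  [5,[0,0,-0.6],0],
  [5,[0,0,-1.2],0],
  [5,[0,0,-2],0],
  [5,[0,0,-2.5],0],
  [5,[0,0,-3],0],
])

```text
time: 5.1
tcp_pos: [0.4514, 0.2106, 0.1606]
tcp_rot: [3.131, -0.254, -0.002]
contact_force: [0.7, -0.1, -0.7]
grip_width: 0.0156
```

>>> step_arm([
  [5,[0,0,-4.5],0],
  [5,[0,0,-4.5],0],
  [5,[0,0,-4],0],
  [5,[0,0,0],0],
  [5,[0,0,0],0],
])

```text
time: 5.6
tcp_pos: [0.4523, 0.2111, 0.2907]
tcp_rot: [-3.131, 0.254, -0.004]
contact_force: [-0.5, -0.0, -2.6]
grip_width: 0.0155
```

```bash
python3 - <<'E'
from h import *
s=get_state();r=R.from_rotvec(s['tcp_rot']).as_matrix();print(s['time'],s['tcp_pos'],np.round(r[:,0],3),s['contact_force'],s['grip_width'],s['joint_positions'])
p,d,W,m=cloud('wrist');save(p,'w5');V=(W-s['tcp_pos'])@r;np.save('w5V.npy',V)
k=(abs(V[...,0])<.03)&(abs(V[...,1])<.012)&(V[...,2]>-.04)&(V[...,2]<.075)
for lo in range(-40,75,10):
    q=V[k&(V[...,2]>lo/1e3)&(V[...,2]<=lo/1e3+.01)]*1e3
    if len(q)>4: print(lo,len(q),'x',np.percentile(q[:,0],[5,50,95]).round(1),'y',np.percentile(q[:,1],[2,98]).round(1),q[:,2].mean().round(1))
E
```

```text
5.6 [0.4523214  0.21105294 0.29073429] [ 0.987 -0.161  0.002] [-0.48095173 -0.0116653  -2.57234097] 0.015537828232734944 [ 3.57629130e-01 -9.93632844e-04 -8.37286451e-01  1.68451577e+00
  3.68999253e-04  1.45570229e+00 -2.21263522e+00]
-40 252 x [ 9.4 10.4 11. ] y [-11.8  11.8] -35.5
-30 1106 x [ 2.4  8.2 10.7] y [-11.  11.] -25.9
-20 411 x [ 8.6  9.7 10.9] y [-11.5  11.6] -16.1
-10 196 x [ 4.  10.5 11. ] y [-11.7  11.8] -4.8
0 150 x [2.7 3.4 4.2] y [-6.3  5.7] 4.8
10 113 x [1.6 2.2 2.7] y [-5.9  5.4] 14.9
20 107 x [0.4 1.1 1.7] y [-6.1  5.6] 24.6
30 92 x [-0.7 -0.2  0.5] y [-5.9  5.4] 35.0
40 77 x [-1.8 -1.3 -0.8] y [-5.9  5.6] 44.9
50 40 x [-3.6 -2.4 -1.9] y [-5.3  5.2] 53.7
```

View pics/w5.png

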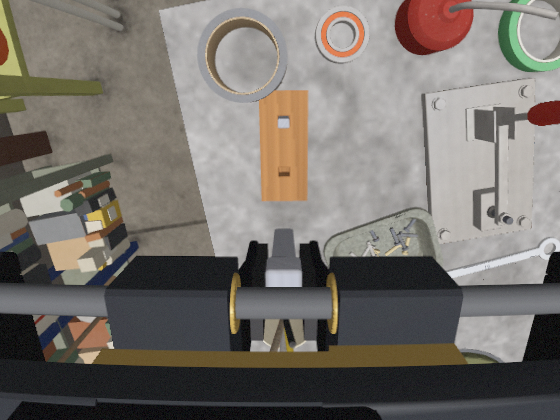

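The key is held in the gripper (tip at about (284,235)) and the plain key is still in the rack at (284,122). The depth slices show it centred in y, leaning about 0.018 rad with the tip inward. Next I'll carry it over the lever to the pulley, keeping the tip above 0.23 m.

>>> step_arm([
  [5,[0.8,2.3,-1],0],
  [5,[1.5,4.6,-0.5],0],
  [5,[1.6,4.6,0],0],
  [5,[1.6,4.6,0],0],
  [5,[1.6,4.6,0],0],
])

```text
time: 6.15
tcp_pos: [0.4877, -0.0069, 0.3028]
tcp_rot: [3.131, -0.254, -0.005]
contact_force: [1.9, 0.4, -1.1]
grip_width: 0.0153
```

>>> step_arm([
  [5,[1.6,4.6,0],0],
  [5,[1.6,4.6,0],0],
  [5,[1.6,4.6,0],0],
  [5,[1.6,4.6,0],0],
  [5,[1.6,4.6,0],0],
])

```text
time: 6.65
tcp_pos: [0.5296, -0.2465, 0.3023]
tcp_rot: [-3.13, 0.254, 0.006]
contact_force: [0.9, -0.2, -0.3]
grip_width: 0.0156
```

>>> step_arm([
  [5,[0.8,2.3,0],0],
  [5,[0,0,0],7.85],
  [5,[0,0,0],7.85],
  [5,[0,0,0],0],
  [5,[0,0,0],0],
])

```text
time: 7.15
tcp_pos: [0.5342, -0.2685, 0.3031]
tcp_rot: [-3.068, 0.674, 0.004]
contact_force: [-0.2, 0.3, -0.9]
grip_width: 0.0154
```

>>> step_arm([
  [5,[0,0,3],0],
  [5,[0,0,4],0],
  [5,[0,0,3],0],
  [5,[0,0,0],0],
  [5,[0,0,0],0],
])

```text
time: 7.65
tcp_pos: [0.5346, -0.2687, 0.2048]
tcp_rot: [-3.067, 0.677, 0.001]
contact_force: [-0.4, 0.1, -1.2]
grip_width: 0.0158
```

```bash
python3 - <<'E'
from h import *
s=get_state();r=R.from_rotvec(s['tcp_rot']).as_matrix();print(s['time'],s['tcp_pos'],np.round(r,4).tolist(),s['contact_force'])
p,d,W,m=cloud('wrist');save(p,'w6');V=(W-s['tcp_pos'])@r;np.save('w6W.npy',W);np.save('w6V.npy',V)
yaw=np.arctan2(r[1,0],r[0,0])
# tool-frame map of hub plane z=.08: right=tool x, up = world-left of x (= -tool y)
A=rect(p,m,s['tcp_pos'],.08,.035,.0000875*2,yaw)   # 400px, .175mm/px
A=cv2.resize(A,(600,600),interpolation=cv2.INTER_CUBIC)  # .1167 mm/px
save(A,'r6')
k=(abs(V[...,0])<.02)&(abs(V[...,1])<.012)&(V[...,2]>0)&(V[...,2]<.07)
for lo in range(0,70,8):
    q=V[k&(V[...,2]>lo/1e3)&(V[...,2]<=lo/1e3+.008)]*1e3
    if len(q)>4: print(lo,len(q),'x',np.percentile(q[:,0],[5,50,95]).round(1),'y',np.percentile(q[:,1],[2,98]).round(1),q[:,2].mean().round(1))
E
```

```text
7.65 [ 0.53461404 -0.26871886  0.2047754 ] [[0.907, -0.4211, -0.0006], [-0.4211, -0.907, 0.0004], [-0.0007, -0.0001, -1.0]] [-0.43965027  0.0962237  -1.21520021]
0 117 x [2.8 3.4 3.9] y [-6.4  5.4] 3.8
8 99 x [1.9 2.4 3. ] y [-6.1  5.2] 11.7
16 89 x [0.9 1.5 2.1] y [-6.3  5.4] 19.7
24 77 x [-0.1  0.6  1.1] y [-6.  5.] 27.7
32 71 x [-1.  -0.5  0.1] y [-6.2  5.2] 35.9
40 68 x [-1.9 -1.3 -1. ] y [-6.4  5.2] 44.0
48 38 x [-2.7 -2.2 -1.7] y [-6.  5.] 50.9
56 14 x [-3.8 -3.5 -3.3] y [-4.6  3.6] 57.2
```

View pics/r6.png

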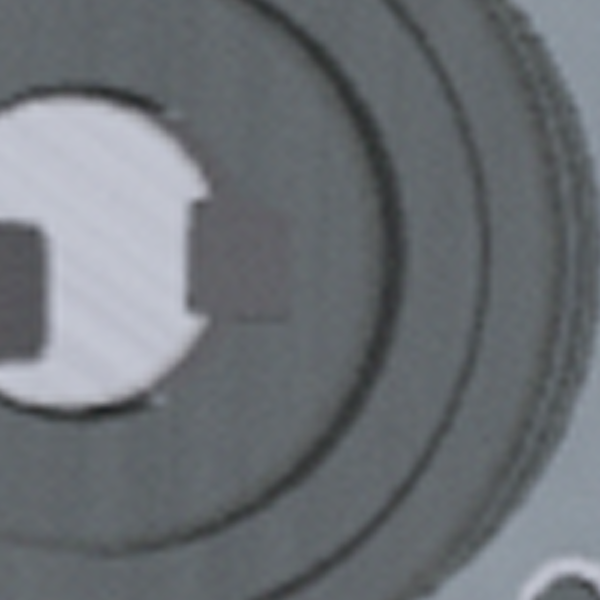

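The rectified view (0.117 mm/px) shows the slot squarely aligned: flat at column 190, floor at column 290, sides at rows 203 and 321. The key's tip is at the left, rows 222–362, so I need about -4 mm in y and +0.5 mm in x. I'll go to about 11 mm above the mouth and check there.

>>> step_arm([
  [5,[0.05,-0.4,2],0],
  [5,[0,0,2],0],
  [5,[0,0,1.5],0],
  [5,[0,0,0],0],
  [5,[0,0,0],0],
])

```text
time: 8.2
tcp_pos: [0.5374, -0.266, 0.1507]
tcp_rot: [3.067, -0.68, 0.002]
contact_force: [0.2, -0.9, -0.8]
grip_width: 0.0156
```

```bash
python3 - <<'E'
from h import *
s=get_state();r=R.from_rotvec(s['tcp_rot']).as_matrix();print(s['time'],s['tcp_pos'],np.round(r[:,0],4).tolist(),s['contact_force'])
p,d,W,m=cloud('wrist');save(p,'w7')
yaw=np.arctan2(r[1,0],r[0,0])
c=s['tcp_pos'][:2]-.01*r[:2,0]
A=rect(p,m,c,.08,.02,.0001,yaw)  # .1mm/px 400
B=rect(p,m,c,s['tcp_pos'][2]-.0585,.02,.0001,yaw)
save(np.hstack([A,B]),'r7')
# shaft white: circle & flat fit in w6-like manner at z=.082
C=rect(p,m,c-.014*r[:2,0],.082,.025,.0001,yaw);g=cv2.cvtColor(C,cv2.COLOR_RGB2GRAY)
E
```

```text
8.2 [ 0.53743956 -0.26596262  0.15073699] [0.9063, -0.4227, 0.0016] [ 0.2064514  -0.91752528 -0.8382114 ]
```

View pics/r7.png

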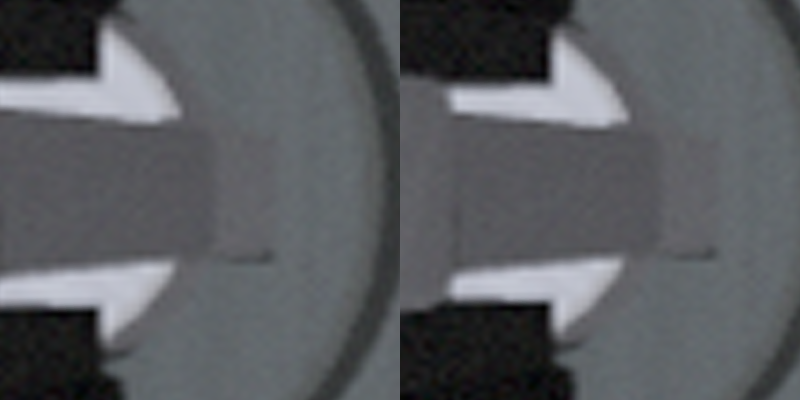

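The view at 11 mm (0.1 mm/px) shows the slot floor at column 275 and the slot's y centre near row 191. In the right panel the tip edge is at column 660 and the key's y centre near row 192. The key is aligned in y, with about 1.5 mm to the floor and 2.4 mm to the flat. I'll lower it about 12 mm into the mouth and feel for contact.

>>> step_arm([
  [5,[-0.04,-0.01,0.5],0],
  [5,[0,0,0.5],0],
  [5,[0,0,0.5],0],
  [5,[0,0,0.4],0],
  [5,[0,0,0],0],
])

```text
time: 8.75
tcp_pos: [0.5359, -0.2651, 0.1296]
tcp_rot: [-3.067, 0.68, 0.003]
contact_force: [-0.7, 0.4, -2.8]
grip_width: 0.0159
```

>>> step_arm([
  [5,[0,0,0.3],0],
  [5,[0,0,0.2],0],
  [5,[0,0,0],0],
])

```text
time: 9.05
tcp_pos: [0.5363, -0.2652, 0.1252]
tcp_rot: [-3.067, 0.68, 0.001]
contact_force: [-0.8, -0.2, -1.6]
grip_width: 0.0153
```

It's 13 mm in with no contact. Now I'll move inward to find the shaft flat.

>>> step_arm([
  [5,[-0.05,0,0],0],
  [5,[-0.05,0,0],0],
  [5,[0,0,0],0],
])

```text
time: 9.35
tcp_pos: [0.5356, -0.2649, 0.1257]
tcp_rot: [3.067, -0.68, 0.0]
contact_force: [-0.1, 0.5, -1.5]
grip_width: 0.0157
```

>>> step_arm([
  [5,[-0.05,0,0],0],
  [5,[0,0,0],0],
])

```text
time: 9.55
tcp_pos: [0.5351, -0.2646, 0.1256]
tcp_rot: [3.067, -0.68, 0.0]
contact_force: [-0.2, -0.2, -1.1]
grip_width: 0.0155
```

>>> step_arm([
  [5,[-0.05,0,0],0],
  [5,[0,0,0],0],
])

```text
time: 9.75
tcp_pos: [0.5346, -0.2645, 0.1256]
tcp_rot: [3.067, -0.68, -0.0]
contact_force: [1.0, -0.1, -0.8]
grip_width: 0.0152
```

>>> step_arm([
  [5,[-0.05,0,0],0],
  [5,[0,0,0],0],
])

```text
time: 9.95
tcp_pos: [0.5342, -0.2642, 0.1256]
tcp_rot: [3.067, -0.68, 0.0]
contact_force: [-0.3, 0.3, -1.0]
grip_width: 0.0155
```

>>> step_arm([
  [5,[-0.04,0,0],0],
  [5,[0,0,0],0],
])

```text
time: 10.15
tcp_pos: [0.534, -0.2642, 0.1256]
tcp_rot: [3.067, -0.68, 0.001]
contact_force: [1.3, 0.5, -1.2]
grip_width: 0.0155
```

>>> step_arm([
  [5,[-0.05,0,0],0],
  [5,[0,0,0],0],
])

```text
time: 10.35
tcp_pos: [0.5337, -0.264, 0.1257]
tcp_rot: [3.067, -0.68, 0.001]
contact_force: [1.6, -0.0, -2.3]
grip_width: 0.0155
```

>>> step_arm([
  [5,[-0.05,0,0],0],
  [5,[0,0,0],0],
])

```text
time: 10.55
tcp_pos: [0.5334, -0.2639, 0.1257]
tcp_rot: [3.067, -0.68, 0.002]
contact_force: [1.4, -0.7, -2.3]
grip_width: 0.0152
```

```bash
cat > sl.py <<'E'
from h import *
s=get_state();r=R.from_rotvec(s['tcp_rot']).as_matrix();print(s['time'],s['tcp_pos'],'F tool',np.round(r.T@s['contact_force'],2),'M',np.round(r.T@s['wrist_torque'],3))
p,d,W,m=cloud('wrist');V=(W-s['tcp_pos'])@r*1e3
k=(abs(V[...,0])<14)&(abs(V[...,1])<5)&(V[...,2]>-5)&(W[...,2]>.084)
q=V[k];z=q[:,2];pf=np.polyfit(z[z>2],q[z>2][:,0],1);res=q[:,0]-np.polyval(pf,z)
g=abs(res)<1;pf=np.polyfit(z[g],q[g][:,0],1);print('slope',pf,'y',np.percentile(q[:,1],[2,98]).round(1),len(q),z.max())
k=(V[...,2]<-20)&(V[...,2]>-34)&(abs(V[...,1])<7)&(abs(V[...,0])<12);print('headtop z',np.median(V[k][:,2]) if k.any() else None)
E
python3 sl.py
```

```text
10.55 [ 0.5334142  -0.26387465  0.12574997] F tool [1.59 0.06 2.31] M [0.077 0.56  0.069]
slope [-0.10829116  3.95938282] y [-4.8  4.8] 440 41.74328773694208
headtop z -26.916954545856886
```

The key touches the flat and has straightened (slope 0.108, was 0.119). I'll lower it by feel.

>>> step_arm([
  [5,[-0.02,0,0.25],0],
  [5,[0,0,0.25],0],
  [5,[0,0,0.25],0],
  [5,[0,0,0],0],
])

```text
time: 11.0
tcp_pos: [0.533, -0.2637, 0.1177]
tcp_rot: [3.067, -0.68, 0.001]
contact_force: [3.8, -1.7, -2.3]
grip_width: 0.0155
```

>>> step_arm([
  [5,[0,0,0.2],0],
  [5,[0,0,0.2],0],
  [5,[0,0,0],0],
])

```text
time: 11.3
tcp_pos: [0.533, -0.2637, 0.1139]
tcp_rot: [3.067, -0.68, 0.001]
contact_force: [3.1, -1.2, -2.1]
grip_width: 0.0154
```

```bash
python3 sl.py
```

```text
11.3 [ 0.53296293 -0.26367759  0.11385445] F tool [ 3.29 -0.19  2.11] M [0.088 1.057 0.048]
slope [-0.09973563  4.09388017] y [-4.8  4.8] 355 29.061654886462534
headtop z -26.89022277289732
```

It's upright now and 25 mm in. I'll continue in small steps.

>>> step_arm([
  [5,[0,0,0.2],0],
  [5,[0,0,0],0],
], squeeze=60)

```text
time: 11.55
tcp_pos: [0.533, -0.2637, 0.112]
tcp_rot: [3.067, -0.68, 0.001]
contact_force: [3.8, -1.8, -1.6]
grip_width: 0.0151
```

>>> step_arm([
  [5,[0,0,0.2],0],
  [5,[0,0,0],0],
])

```text
time: 11.75
tcp_pos: [0.533, -0.2636, 0.1099]
tcp_rot: [3.067, -0.68, 0.001]
contact_force: [3.7, -3.0, -1.9]
grip_width: 0.0153
```

>>> step_arm([
  [5,[0,0,0.2],0],
  [5,[0,0,0],0],
])

```text
time: 11.95
tcp_pos: [0.5329, -0.2636, 0.1079]
tcp_rot: [3.067, -0.68, 0.001]
contact_force: [3.6, -1.6, -2.0]
grip_width: 0.0151
```

>>> step_arm([
  [5,[0,0,0.2],0],
  [5,[0,0,0],0],
])

```text
time: 12.15
tcp_pos: [0.5329, -0.2636, 0.1059]
tcp_rot: [3.067, -0.68, 0.0]
contact_force: [4.8, -2.4, -2.1]
grip_width: 0.0155
```

>>> step_arm([
  [5,[0,0,0.2],0],
  [5,[0,0,0],0],
])

```text
time: 12.35
tcp_pos: [0.5329, -0.2637, 0.1039]
tcp_rot: [3.067, -0.68, 0.001]
contact_force: [4.7, -1.9, -1.1]
grip_width: 0.0154
```

>>> step_arm([
  [5,[0,0,0.1],0],
  [5,[0,0,0],0],
])

```text
time: 12.55
tcp_pos: [0.5329, -0.2636, 0.103]
tcp_rot: [3.067, -0.68, 0.0]
contact_force: [4.0, -2.5, -0.3]
grip_width: 0.0153
```

>>> step_arm([
  [5,[0,0,0.1],0],
  [5,[0,0,0],0],
])

```text
time: 12.75
tcp_pos: [0.5329, -0.2637, 0.102]
tcp_rot: [3.067, -0.68, 0.0]
contact_force: [4.6, -2.6, -1.2]
grip_width: 0.0153
```

>>> step_arm([
  [5,[0,0,0.1],0],
  [5,[0,0,0],0],
])

```text
time: 12.95
tcp_pos: [0.5329, -0.2636, 0.101]
tcp_rot: [3.067, -0.68, 0.001]
contact_force: [4.8, -1.9, -1.2]
grip_width: 0.015
```

>>> step_arm([
  [5,[0,0,0.1],0],
  [5,[0,0,0],0],
])

```text
time: 13.15
tcp_pos: [0.5329, -0.2636, 0.0999]
tcp_rot: [3.067, -0.68, 0.0]
contact_force: [4.3, -3.1, -0.4]
grip_width: 0.0156
```

>>> step_arm([
  [5,[0,0,0.1],0],
  [5,[0,0,0],0],
])

```text
time: 13.35
tcp_pos: [0.5329, -0.2637, 0.0989]
tcp_rot: [3.067, -0.68, 0.0]
contact_force: [4.6, -3.3, -0.9]
grip_width: 0.015
```

>>> step_arm([
  [5,[0,0,0.1],0],
  [5,[0,0,0],0],
])

```text
time: 13.55
tcp_pos: [0.5329, -0.2637, 0.0979]
tcp_rot: [3.067, -0.68, 0.0]
contact_force: [5.3, -3.1, -0.4]
grip_width: 0.0153
```

>>> step_arm([
  [5,[0,0,0.1],0],
  [5,[0,0,0],0],
])

```text
time: 13.75
tcp_pos: [0.5329, -0.2636, 0.0969]
tcp_rot: [3.067, -0.68, 0.0]
contact_force: [3.9, -2.2, -0.1]
grip_width: 0.015
```

>>> step_arm([
  [5,[0,0,0.1],0],
  [5,[0,0,0],0],
])

```text
time: 13.95
tcp_pos: [0.5329, -0.2637, 0.096]
tcp_rot: [3.067, -0.68, 0.001]
contact_force: [5.2, -2.9, -0.6]
grip_width: 0.0155
```

>>> step_arm([
  [5,[0,0,0.1],0],
  [5,[0,0,0],0],
])

```text
time: 14.15
tcp_pos: [0.5329, -0.2637, 0.095]
tcp_rot: [3.067, -0.68, 0.001]
contact_force: [5.4, -3.0, -0.7]
grip_width: 0.0153
```

```bash
python3 sl.py
```

```text
14.15 [ 0.53293639 -0.26366042  0.09496893] F tool [6.13 0.48 0.65] M [-0.048  1.457  0.014]
slope [-0.09847002  4.07893132] y [-4.8  4.8] 177 10.805229293540426
headtop z -26.87467182578073
```

>>> step_arm([
  [5,[0.02,0,0.1],0],
  [5,[0,0,0],0],
])

```text
time: 14.4
tcp_pos: [0.533, -0.2636, 0.0939]
tcp_rot: [3.067, -0.68, -0.0]
contact_force: [4.4, -2.3, -0.6]
grip_width: 0.015
```

>>> step_arm([
  [5,[0,0,0.1],0],
  [5,[0,0,0],0],
])

```text
time: 14.6
tcp_pos: [0.5329, -0.2636, 0.0931]
tcp_rot: [3.067, -0.68, -0.0]
contact_force: [3.9, -2.0, 0.6]
grip_width: 0.0151
```

>>> step_arm([
  [5,[0,0,0.1],0],
  [5,[0,0,0],0],
])

```text
time: 14.8
tcp_pos: [0.5329, -0.2636, 0.0923]
tcp_rot: [3.067, -0.68, -0.0]
contact_force: [2.1, -1.0, 4.1]
grip_width: 0.0153
```

The wedge is starting to bite at about 46 mm. I'll continue gently.

>>> step_arm([
  [5,[0,0,0.1],0],
  [5,[0,0,0],0],
])

```text
time: 15.0
tcp_pos: [0.5329, -0.2636, 0.0915]
tcp_rot: [3.067, -0.68, -0.0]
contact_force: [1.6, -0.7, 4.9]
grip_width: 0.0154
```

>>> step_arm([
  [5,[0,0,0.1],0],
  [5,[0,0,0],0],
])

```text
time: 15.2
tcp_pos: [0.5329, -0.2636, 0.0909]
tcp_rot: [3.067, -0.68, -0.0]
contact_force: [1.4, -0.9, 7.0]
grip_width: 0.0151
```

>>> step_arm([
  [5,[0,0,0.1],0],
  [5,[0,0,0],0],
])

```text
time: 15.4
tcp_pos: [0.5328, -0.2636, 0.0902]
tcp_rot: [3.067, -0.681, -0.001]
contact_force: [0.8, -0.9, 8.0]
grip_width: 0.015
```

>>> step_arm([
  [5,[0,0,0.1],0],
  [5,[0,0,0],0],
])

```text
time: 15.6
tcp_pos: [0.5328, -0.2635, 0.0896]
tcp_rot: [3.067, -0.681, -0.001]
contact_force: [-1.8, 0.5, 11.0]
grip_width: 0.0155
```

```bash
python3 sl.py
```

```text
15.6 [ 0.53281956 -0.26350709  0.08964077] F tool [ -1.85   0.3  -11.05] M [0.032 0.04  0.168]
slope [-0.10160252  4.04572884] y [-4.7  4.9] 121 5.638495941326032
headtop z -27.022197177693435
```

>>> step_arm([
  [5,[0,0,0.1],0],
  [5,[0,0,0],0],
])

```text
time: 15.85
tcp_pos: [0.5328, -0.2635, 0.0891]
tcp_rot: [3.067, -0.681, -0.001]
contact_force: [-2.3, 1.5, 13.8]
grip_width: 0.015
```

>>> step_arm([
  [5,[0,0,0.05],0],
  [5,[0,0,0],0],
  [5,[0,0,0],0],
])

```text
time: 16.15
tcp_pos: [0.5328, -0.2635, 0.089]
tcp_rot: [3.066, -0.681, -0.001]
contact_force: [-2.1, 1.5, 15.9]
grip_width: 0.0152
```

About 15–16 N, so it's tight. I'll unload the arm before opening, so nothing jumps.

>>> step_arm([
  [5,[0,0,-0.15],0],
  [5,[0,0,-0.15],0],
  [5,[0,0,0],0],
])

```text
time: 16.45
tcp_pos: [0.5327, -0.2634, 0.0891]
tcp_rot: [-3.067, 0.68, 0.001]
contact_force: [2.4, -1.8, 0.9]
grip_width: 0.0153
```

>>> step_arm([
  [15,[0,0,0],0],
  [25,[0,0,0],0],
  [40,[0,0,0],0],
  [40,[0,0,0],0],
  [40,[0,0,0],0],
])

```text
time: 16.95
tcp_pos: [0.5322, -0.2633, 0.089]
tcp_rot: [-3.067, 0.68, 0.003]
contact_force: [0.4, 0.3, -0.3]
grip_width: 0.0327
```

```bash
python3 sl.py; python3 -c "
from bench import get_state;s=get_state();print(s['grip_width'],s['contact_force'])"
```

```text
16.95 [ 0.53219764 -0.26334939  0.08896139] F tool [ 0.26 -0.47  0.27] M [ 0.045 -0.074 -0.055]
slope [-0.10700231  4.54989184] y [-4.8  4.8] 105 4.817780586331329
headtop z -27.114643353973335
0.033639519285980135 [ 0.6190723  -0.34618882 -0.46584007]
```

It holds with the fingers open. Retreating straight up, then a final look.

>>> step_arm([
  [40,[0,0,-1.5],0],
  [40,[0,0,-3],0],
  [40,[0,0,-4],0],
  [40,[0,0,-4],0],
  [40,[0,0,0],0],
])

```text
time: 17.5
tcp_pos: [0.5365, -0.2648, 0.2227]
tcp_rot: [3.064, -0.679, 0.019]
contact_force: [0.8, -0.2, 1.1]
grip_width: 0.0348
```

```bash
python3 - <<'E'
from h import *
s=get_state();print(s['time'],s['tcp_pos'],s['contact_force'])
p,d,W,m=cloud('wrist')
q=W[(W[...,2]>.1)&(W[...,2]<.13)&(np.hypot(W[...,0]-.53,W[...,1]+.262)<.03)];t=q[q[:,2]>.113]
print('head top',np.round(t.mean(0),4),np.median(t[:,2]),cv2.minAreaRect((t[:,:2]*1e3).astype(np.float32)))
p2,_,S,_=cloud('scene')
k=S[(np.hypot(S[...,0]-.508,S[...,1]-.203)<.02)&(S[...,2]>.08)];print('plain',len(k),k.mean(0) if len(k) else None)
save(np.hstack([cv2.resize(p[60:270,170:450],(400,300)),cv2.resize(p2[110:260,250:450],(400,300),interpolation=cv2.INTER_CUBIC)]),'fin')
E
```

```text
17.5 [ 0.53654399 -0.26484499  0.22268405] [ 0.76631509 -0.1525176   1.07685818]
head top [ 0.5341 -0.2633  0.1161] 0.11626762100788746 ((533.3906860351562, -263.13702392578125), (16.003671646118164, 18.371862411499023), 63.56146240234375)
plain 55 [0.50421536 0.20365776 0.08460425]
```

View pics/fin.png

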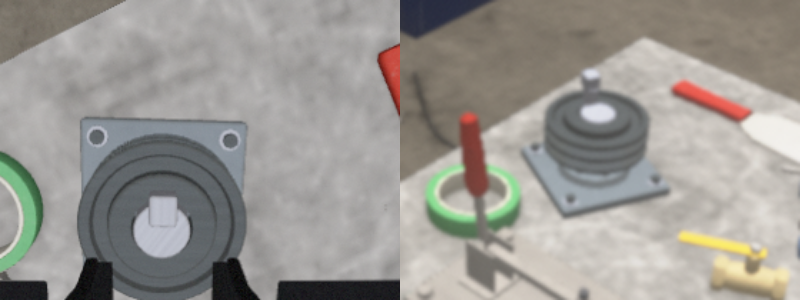

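The final view shows the key standing in the keyway at left (163,210) and right (592,85), with its head outward and the gripper clear. The head top is still at z = 0.116, and the plain key is still in the rack.

```bash
python3 -c "
from bench import hand_in;print(hand_in())"
```

```text
the job is handed in; nothing more can be done
None
```

I took the taper key out of the rack and lowered it into the keyway with its overhang outwards. It straightened as I eased it against the shaft flat, and it began to wedge about 46 mm in. I pressed it by feel to about 15–16 N; the readings rose steadily with the depth, and the highest was 15.9 N. I then took the load off the arm, opened the gripper and backed away.

**Last checks:**
- **Key:** it stayed put after release, with the head top at 116 mm above the bench, which puts about 50 mm of it in the keyway. It stands upright, with its front slope read as 0.102 at the end of pressing and 0.107 just after release, against 0.1 expected.
- **Plain key:** still upright in the rack.
- **Time:** 17.5 s at the last check, with the gripper well clear.

No check failed. I viewed 11 pictures, one over the budget of 10.

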